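# Fit the head plate, ease out the sagging bolt and hold the gate ajar

## Task

The little timber gate in its frame is waiting for its hinges to be checked. First tie the two posts square: pick up the loose head plate lying in front, lower it (do not drop it) over the dowel pins on the post tops until it lies flush on both posts, and let go of it. Then take the gate's sagging barrel bolt by its knob, lift it so that its nose clears the bent-up lip of the keeper while drawing it fully back (ease it over, do not wrench it against the keeper), swing the gate towards you about 25 degrees ajar and finish holding it there, still gripping it, because its spring hinges pull it shut; do not push aside the tools and offcuts lying around.

Things in the scene. Friction and masses are not known exactly. Their poses are not given: they have to be found in the camera images.
- gate_frame: Fixed pale timber frame on the bench: two posts, 36 x 36 mm, 230 mm tall, centred at x = 0, y = +128 and -128 mm, joined by a low sill; post fronts at x = -18 mm. Origin: on the bench midway between the posts; x horizontal through the frame (its front, with the bolt, faces -x, the robot's side), y from post to post, z up. Hinges on the -y post, keeper on the +y post.
- seat (a point): Point at the height of the post tops (230 mm above the bench), midway between the two pins: where the origin of the seated head plate belongs. On the middle of each post top (128 mm to either side along the frame's y) stands a dowel pin, 10 mm diameter, 14 mm tall, slightly tapered at its tip.
- head_plate: Loose flat timber strip, 40 mm (x) by 300 mm (y) by 12 mm thick, 0.13 to 0.21 kg, on the bench in front of the frame. Origin: centre of its underside; y along its length, z up. Two holes right through it: y = +128 mm (round, 13 mm) and y = -128 mm (slot, 13 mm by 18 mm lengthways); either end fits either pin. Seated, its top is 242 mm above the bench, level over the shut gate.
- knob (a point): Centre of the grip of the bolt's steel knob: a smooth cylinder 18 mm diameter, 22 mm long, its axis square to the gate's face, centre 42 mm in front of that face; straps and rod reach only 22 mm out. Bolt shot and sagging, gate shut: at x = -60, y = +80, z = 202 mm of the frame. Best pinched from above, fingers closing along the gate (frame y). Moves with bolt and gate.
- bolt (a joint): How far the bolt is drawn, m: 0 shot, 0.044 fully drawn (stop). Drawing moves it along the gate towards the hinges (frame -y, gate shut); rubs with 1.5 N. The 12 mm rod is worn hollow underneath behind its nose: while it sags the keeper's bent lip stands in the hollow and stops it at about 0.0045. Lifted, the nose is past the lip from 0.026. Stays where it is left.
- keeper: Fixed steel strap keeper of the bolt on the front face of the frame's +y post, 30 mm wide, 46 mm tall, 23 mm deep; origin and axes as the frame's. The mouth of its lower edge, at frame y = 118 to 121 mm, is bent up into a lip whose top is 201 mm above the bench, 5 mm higher than the underside of the sagging bolt's nose (196 mm).
- bolt_lift (a joint): How far the bolt is lifted in its worn straps, m: 0 sagging (it rests there by its weight of 0.13 to 0.21 kg and falls back if let go), 0.012 stop at the top of the straps. It must be up at least about 0.006 to pass over the lip; 0.009 is comfortable.
- gate (a joint): Opening of the gate, rad: 0 shut; grows as its free (bolt) side swings to the robot's side (frame -x), counter-clockwise from above; stop at 1.3. Spring hinges pull it shut: 0.5 N m when shut, 0.85 N m at 25 degrees (3 to 6 N at the knob). It cannot open while the bolt is in the keeper. Gate 214 mm wide, z = 39 to 227 mm, 22 mm thick, front face at frame x = -18 mm.
- gate_hinge (a point): A point on the gate's vertical hinge axis, at bench height: x = -21, y = -110 mm of the frame. With the bolt fully drawn the knob's grip centre is 39 mm in front of this axis and 146 mm along the gate from it.
- offcut_f: Bystander, not to be moved: small dark timber offcut, 35x55x20 mm, close in front of the gate's sill, below the gate's swing, lying on the bench; origin at the centre of its underside.
- marker: Bystander, not to be moved: white marker pen with black cap, 17x135x16 mm, beside the keeper post, lying on the bench; origin at the centre of its underside.
- screwdriver_green: Bystander, not to be moved: screwdriver with green handle, 29x181x26 mm, beside the hinge post, lying on the bench; origin at the centre of its underside.

How it is judged:
By the outcome, as a careful person would: the job done as asked, in the order asked, and still so for the second after the job is handed in, while the arm keeps its last pose, push and grip.
It also fails if it takes over 48 s, if anything falls off the work surface, if the arm or the gripper's body presses on something with over 40 N, if the wrist force passes 120 N, or if a joint passes its speed limit or range.

## Robot

A 7-joint arm with a two-finger parallel gripper is mounted at the origin on a cart in front of the work surface, level with it; the furniture and walls round the work are solid. World frame = base frame: x ahead of the robot, y to its left, z up, the work surface at z = 0. Lengths are in mm, angles in degrees, forces in N, time in s.
With the tool pointing down it reaches from about 350 to 775 mm from the base axis. Payload 3.1 kg.
Tool frame: the origin (TCP) lies midway between the tips of the shut fingers; the grasp point (between the pads) lies 19 mm behind it; z points along the fingers, y is the line along which they close (so a half turn about z gives the same grasp; the last joint's range is limited). The gripper opens to 85 mm and grips with 20 to 120 N. Pads are 22 mm wide; open, the fingers measure 114 mm over their backs; the gripper's body (76 mm by 85 mm) begins 54 mm behind the grasp point. The pads swing forward as they close: fully open they stand 13 mm farther back than shut.
Start: joints at [71.923, 17.813, 0.802, 86.603, -0.252, 75.585, -1.558], TCP at [148.748, -529.52, 231.304] pointing down, gripper open.
Joint ranges: [-154.91, 154.91], [-16.99, 109.72], [-72.82, 74.43], [7.12, 147.25], [-82.49, 262.49], [11.32, 116.49], [-174.64, 174.64]. Speed limits (degrees/s): [159.86, 159.86, 180, 180, 180, 180, 180].

## Interface

Orientations are given as [roll, pitch, yaw] about the fixed x, y, z axes, in that order (R = Rz(yaw) Ry(pitch) Rx(roll)).
In Python, from cell import env gives the robot as it stands. The module is installed in compiled form; this text tells all that it offers.
- The arm moves only by the shell command python3 -m handwheel 'ROWS' [OPENING] [FORCE]. ROWS is text: rows parted by semicolons, each of 6 numbers parted by spaces: the shift along the tool's x, y, z in mm, then the turn, a rotation vector about the tool's x, y, z in rad. In form: x y z wx wy wz; .... A call has 1 to 8 rows; each row is the pose to reach, as a shift and turn from the pose commanded when the call began, along the tool's axes at that moment; what a row does not reach only later rows make up. A row lasts 1/10 s, in which the tool goes at most 50 mm and 8.59 degrees, less where a joint would pass 70% of its speed; a pose out of reach is approached as far as the arm can. A call with a gripper value outside its range is refused whole. OPENING is the finger opening in mm, from 0 to 85.4, set as the call begins (- or left out, the last holds). The fingers move at their own pace and stop on an object; FORCE is the grip in N (left out, the last holds). Time passes only in rows, so rows that repeat a pose let the fingers close. It gives the time, the measured TCP pose, the force, the opening and the grip force at its end, in the units of the state.
- env.sense(): the state, without advancing time (a new reading comes with each control period).
- env.camera(name): name is "side" or "top"; returns a dict with "frame" (420x560x3 uint8, red, green, blue), "vertical_fov" (degrees; the focal length in pixels is half the picture's height over the tangent of half this angle, whatever the lens; pixels are square), "cx", "cy" (the principal point, pixels), "k1" (the pictures are not rectified: a ray, as slopes to the right and down, at radius r is drawn at 1 + k1 r^2 times it, then the intrinsics apply), "cam_to_world" (4x4, takes a point from camera to world coordinates). Camera axes: x right, y down, z forward; pixel columns grow to the right and rows downward; lengths in mm; the calibration is good to about 2 mm. A picture is of the moment at which its call begins. There is no depth.
- env.job_done(): hands the job in; it is judged then, once.
Trained networks look in a picture, given as the dict that the camera call returned (one of the last four; its "shot" number tells which), for a name from the list of things; names that differ only in an ending like _2 or _b are one class to them, and where a whole thing is asked for, a point or a joint stands for the part that bears it (a point fixed in the world has none). Each returns a list of dicts, best first, with "confidence" (0 to 1); they miss things now and then, are a little off and sometimes report something else, mostly with a low value. They report only what shows in the picture. A call takes as long as a camera call.
- env.find_in(target, picture): "bbox" ([left, top, right, bottom] in pixels, round what is visible of it).
- env.outline_of(target, picture): "region" (420x560 bool, what is visible of it) and "bbox" ([left, top, right, bottom] in pixels, round what is visible of it).
The state is a dict: "t": time; "joint_positions": joint angles; "qvel": joint speeds; "joint_efforts": joint torques, N m; "ee_pos": TCP position; "eef_rot": TCP orientation; "contact_force": force on the tool from outside, world axes, zero at the start; "wrist_torque": the same for the moment, N m; "finger_gap": finger opening in mm; "finger_force": force on a finger pad.
Only numpy, scipy, OpenCV 4.12 (cv2) and the standard library are available. Lean on these libraries where they do the work, as an engineer would, in place of code of your own. Each camera call takes 0.05 s, during which the arm holds its last target. There are 200 camera calls.

## Working session

There is one attempt and no reset: what is moved stays moved. The work goes in short steps, Python scripts to look and compute and a shell command to move; the robot and the scene stay as the last step left them, time stands still between calls to the robot, and variables do not carry over. Pictures are saved under pics/ and viewed, at most 11 in all, crops included, and the job is handed in when it is done.

```bash
mkdir -p pics
cat > h.py <<'E'
import numpy as np, cv2
from cell import env
from scipy.spatial.transform import Rotation as R
def shot(n,save=None):
    p=env.camera(n)
    if save: cv2.imwrite('pics/'+save,p['frame'][:,:,::-1])
    return p
def K(p):
    f=210/np.tan(np.radians(p['vertical_fov'])/2); return f
def proj(p,X):
    X=np.atleast_2d(X).astype(float); T=np.linalg.inv(np.array(p['cam_to_world'])); c=X@T[:3,:3].T+T[:3,3]
    s=c[:,:2]/c[:,2:]; r2=(s**2).sum(1,keepdims=True); s=s*(1+p['k1']*r2)
    return s*K(p)+[p['cx'],p['cy']]
def onplane(p,uv,z):
    uv=np.atleast_2d(uv).astype(float); d=(uv-[p['cx'],p['cy']])/K(p); s=d.copy()
    for _ in range(20): s=d/(1+p['k1']*(s**2).sum(1,keepdims=True))
    T=np.array(p['cam_to_world']); v=np.c_[s,np.ones(len(s))]@T[:3,:3].T; o=T[:3,3]
    return o+v*((z-o[2])/v[:,2])[:,None]
E
python3 - <<'E'
from h import *
s=env.sense(); print(s['t'],s['ee_pos'],s['eef_rot'],s['finger_gap'])
for n in('top','side'):
    p=shot(n,n+'0.png'); print(n,p['vertical_fov'],p['cx'],p['cy'],p['k1'],np.round(p['cam_to_world'],3).tolist())
    for t in('gate_frame','head_plate','knob','keeper','offcut_f','marker','screwdriver_green'):
        r=env.find_in(t,p); print(t,[(np.round(a['bbox']).tolist(),round(a['confidence'],2)) for a in r[:2]])
E
```

```text
0.0 [ 148.52344342 -528.80234724  230.19373188] [-1.79861835e+02  4.69191418e-03  1.56900346e+01] 85.80986394624306
top 51.19352187043408 273.8713946457965 204.03173715791107 -0.037867538074194254 [[0.37, -0.867, 0.335, 209.248], [-0.929, -0.344, 0.135, -456.687], [-0.002, -0.361, -0.932, 951.708], [0.0, 0.0, 0.0, 1.0]]
gate_frame [([221.0, 98.0, 344.0, 261.0], 0.75)]
head_plate [([185.0, 210.0, 280.0, 323.0], 0.57), ([228.0, 182.0, 256.0, 209.0], 0.26)]
knob [([228.0, 118.0, 269.0, 166.0], 0.85)]
keeper [([217.0, 111.0, 239.0, 131.0], 0.54)]
offcut_f [([230.0, 183.0, 258.0, 209.0], 0.71), ([220.0, 110.0, 235.0, 129.0], 0.32)]
marker [([206.0, 149.0, 228.0, 167.0], 0.46)]
screwdriver_green [([309.0, 232.0, 363.0, 288.0], 0.94)]
side 47.65140576857182 283.7180671345663 215.78310811207882 -0.15230392121505476 [[-0.982, -0.104, 0.158, 355.33], [-0.189, 0.544, -0.817, 514.726], [-0.001, -0.832, -0.554, 737.809], [0.0, 0.0, 0.0, 1.0]]
gate_frame [([204.0, 163.0, 317.0, 317.0], 0.74), ([255.0, 283.0, 282.0, 309.0], 0.44)]
head_plate [([288.0, 259.0, 378.0, 331.0], 0.84)]
knob [([219.0, 209.0, 263.0, 234.0], 0.54)]
keeper [([219.0, 220.0, 237.0, 243.0], 0.51)]
offcut_f [([252.0, 283.0, 282.0, 308.0], 0.8)]
marker [([195.0, 298.0, 239.0, 334.0], 0.86), ([222.0, 206.0, 263.0, 236.0], 0.72)]
screwdriver_green [([307.0, 225.0, 343.0, 248.0], 0.52)]
```

View pics/top0.png

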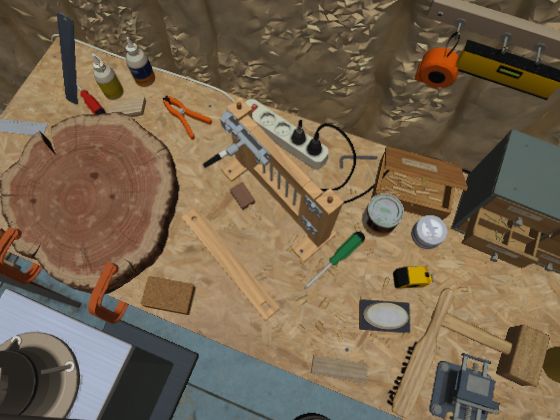

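View pics/side0.png

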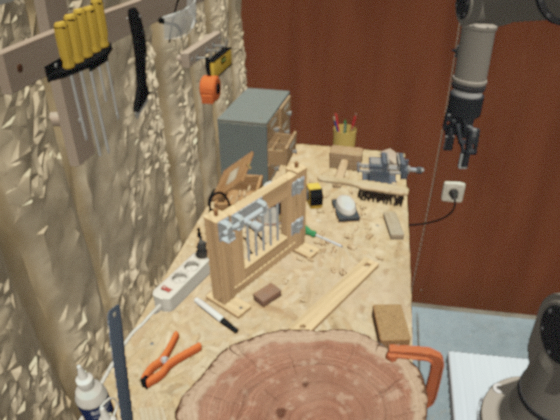

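The top view shows the pins at about (239,104) and (330,200), and the plate running from (188,213) to (274,316). In the side view the plate runs from (302,326) to (377,265). I'll crop in closer.

Run:
```python
import cv2,numpy as np
a=cv2.imread('pics/top0.png')[90:330,180:350]; b=cv2.imread('pics/side0.png')[160:340,190:390]
cv2.imwrite('pics/tc.png',cv2.resize(a,None,fx=2.5,fy=2.5,interpolation=cv2.INTER_CUBIC)); cv2.imwrite('pics/sc.png',cv2.resize(b,None,fx=3,fy=3,interpolation=cv2.INTER_CUBIC))
```

```text
(no output)
```

View pics/tc.png

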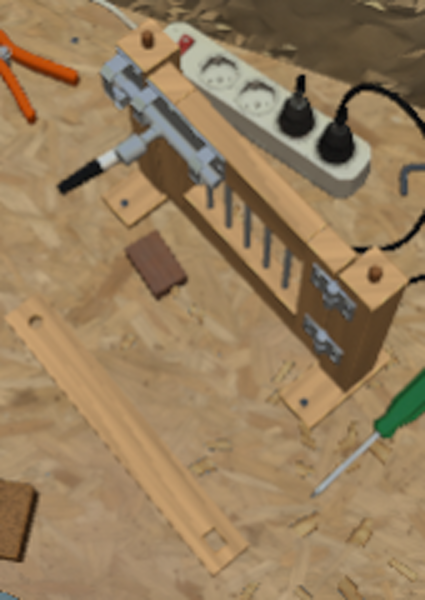

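View pics/sc.png

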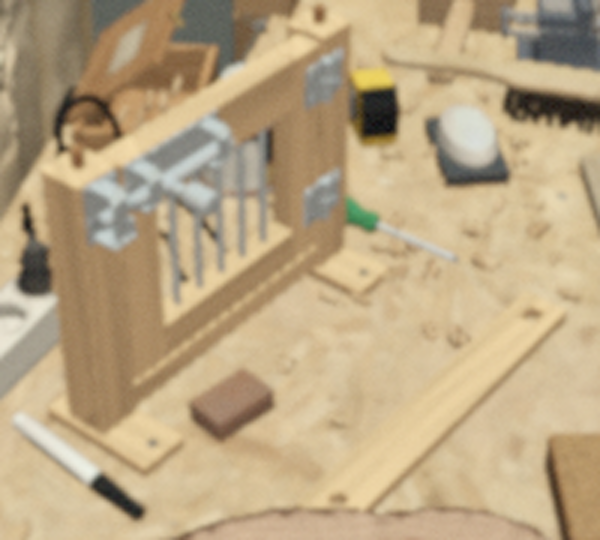

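The crops show the top-view pin tips at (238.8,103.2) and (330,196.8), and the side-view ones at (216,209) and (296.3,162.7). The plate holes are at top (194.4,218.4) and (266,306), and side (302.7,326) and (367.3,264.3). I'll fit poses from these.

Run:
```python
from h import *
from scipy.optimize import least_squares as LS
pt,ps=shot('top'),shot('side')
def fit(z,top,side,name):
    def pts(q):
        c,s=np.cos(q[2]),np.sin(q[2]); return np.array([[q[0]-y*s,q[1]+y*c,z] for y in(128,-128)])
    def f(q): return np.r_[(proj(pt,pts(q))-top).ravel(),(proj(ps,pts(q))-side).ravel()]
    g=onplane(pt,top,z); gs=onplane(ps,side,z); d=g[0]-g[1]
    r=LS(f,[*(g.mean(0)[:2]),np.arctan2(-d[0],d[1])])
    print(name,np.round(r.x[:2],1),np.degrees(r.x[2]),'res',np.round(f(r.x),1),'len',np.linalg.norm(d),'top',g.round(1).tolist(),'side',gs.round(1).tolist())
    return r.x
fr=fit(243,np.array([[238.8,103.4],[330,197]]),np.array([[216,209.3],[296.3,163]]),'frame')
hp=fit(12,np.array([[194.4,218.4],[266,306]]),np.array([[302.7,326],[367.3,264.3]]),'plate')
np.savez('fit.npz',fr=fr,hp=hp)
for n,p in(('top',pt),('side',ps)):
    for t in('head_plate',):
        r=env.outline_of(t,p)
        for a in r[:1]:
            m=a['region'].astype(np.uint8); c=cv2.boxPoints(cv2.minAreaRect(cv2.findNonZero(m)))
            w=onplane(p,c,12); print(n,t,a['confidence'],w.round(0).tolist(),w.mean(0))
```

```text
frame [ 570.7 -327.3] -27.765716470235144 res [-0.9 -0.1 -0.1  0.7 -0.7 -0.4 -0.2 -1.8] len 253.7539485686043 top [[630.6, -215.7, 243.0], [512.4, -440.2, 243.0]] side [[628.6, -212.7, 243.0], [509.2, -431.7, 243.0]]
plate [ 386.5 -276.9] -28.277208355048394 res [-0.7  0.  -0.5 -0.  -0.1 -0.9 -0.2 -0.7] len 255.70944274288541 top [[447.8, -165.6, 12.0], [326.2, -390.6, 12.0]] side [[446.5, -161.6, 12.0], [325.3, -387.2, 12.0]]
top head_plate 0.75 [[433.0, -134.0, 12.0], [475.0, -153.0, 12.0], [334.0, -420.0, 12.0], [297.0, -400.0, 12.0]] [ 384.7474973  -276.60771956   12.        ]
side head_plate 0.68 [[478.0, -153.0, 12.0], [325.0, -434.0, 12.0], [290.0, -382.0, 12.0], [444.0, -119.0, 12.0]] [ 384.20928523 -272.11392576   12.        ]
```

```bash
cat >> h.py <<'E'
def go(pos,yaw,tilt=None):
    s=env.sense(); R0=R.from_euler('xyz',s['eef_rot'],degrees=True); R1=R.from_euler('xyz',[180,0,yaw],degrees=True)
    d=R0.inv().apply(np.array(pos)-s['ee_pos']); w=(R0.inv()*R1).as_rotvec()
    print('shift',d.round(1),'turn',w.round(3),'min rows',max(np.linalg.norm(d)/50,np.degrees(np.linalg.norm(w))/8.59))
def F(x,y,fr=None):
    q=np.load('fit.npz')['fr'] if fr is None else fr
    c,s=np.cos(q[2]),np.sin(q[2]); return q[0]+x*c-y*s,q[1]+x*s+y*c
E
python3 -c "
from h import *
go([386,-276.5,90],61.7)"
```

```text
shift [ 296.8 -179.4  141.3] turn [ 0.     0.    -0.803] min rows 7.490593085944153
```

```bash
python3 -m handwheel '37 -22 18 0 0 -.1;74 -45 35 0 0 -.2;111 -67 53 0 0 -.3;148 -90 70 0 0 -.4;185 -112 88 0 0 -.5;222 -134 106 0 0 -.6;260 -157 123 0 0 -.7;297 -179 141 0 0 -.803' 62 40
python3 - <<'E'
from h import *
go([386,-276.5,3],61.7); s=env.sense(); print(s['ee_pos'],s['eef_rot'],s['contact_force'],s['qvel'].max() if hasattr(s['qvel'],'max') else '')
E
```

```text
t: 1.8
ee_pos: [387.6, -275.7, 90.1]
eef_rot: [179.9, 0.0, 61.9]
contact_force: [0.1, -0.8, -0.2]
finger_gap: 61.4
finger_force: 0.0
shift [-1.4 -1.2 87.1] turn [0.002 0.    0.004] min rows 1.7430109221047092
[ 387.59327651 -275.70465655   90.13235097] [1.79913755e+02 1.47394928e-02 6.19272953e+01] [ 0.1326703  -0.79291909 -0.24247212] 20.568381802590842
```

```bash
python3 -m handwheel '-1 -1 25 0 0 0;-1 -1 50 0 0 0;-1 -1 70 0 0 0;-1 -1 80 0 0 0;-1 -1 87 0 0 0;-1 -1 87 0 0 0' && python3 -m handwheel '0 0 0 0 0 0;0 0 0 0 0 0;0 0 0 0 0 0;0 0 0 0 0 0;0 0 0 0 0 0' 30 70
```

```text
t: 2.4
ee_pos: [384.7, -277.3, 3.0]
eef_rot: [-180.0, -0.0, 61.7]
contact_force: [-0.4, -0.4, 1.3]
finger_gap: 62.4
finger_force: 0.0
t: 2.9
ee_pos: [386.2, -278.1, 4.8]
eef_rot: [179.8, 0.0, 61.7]
contact_force: [0.5, 0.8, 6.1]
finger_gap: 37.7
finger_force: 70.2
```

```bash
python3 -m handwheel '0 0 -15 0 0 0;0 0 -40 0 0 0;0 0 -80 0 0 0;0 0 -120 0 0 0;0 0 -160 0 0 0;0 0 -200 0 0 0;0 0 -240 0 0 0;0 0 -280 0 0 0'
python3 - <<'E'
from h import *
x,y=F(0,0); print(x,y); go([x,y,285],62.2)
p=shot('side','side1.png'); q=shot('top','top1.png')
b=cv2.resize(p['frame'][100:320,190:450,::-1],None,fx=1.55,fy=1.55,interpolation=3); c=cv2.resize(q['frame'][100:320,130:390,::-1],None,fx=1.55,fy=1.55,interpolation=3)
cv2.imwrite('pics/both1.png',np.hstack([b[:,:400],c[:,:400]]))
E
```

```text
t: 3.7
ee_pos: [384.3, -276.9, 284.9]
eef_rot: [-180.0, 0.0, 61.7]
contact_force: [0.1, 0.6, -2.4]
finger_gap: 37.9
finger_force: 71.0
570.6826465640992 -327.2568421584989
shift [ 4.40e+01  1.88e+02 -1.00e-01] turn [-0.     0.    -0.009] min rows 3.8621309695635517
```

View pics/both1.png

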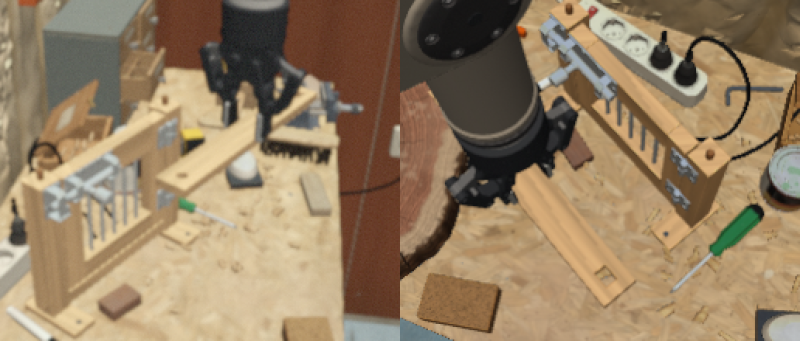

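Plate is held level and clear. I'll carry it over the posts.

```bash
python3 -m handwheel '6 25 0 0 0 0;13 55 0 0 0 0;20 85 0 0 0 -.003;27 115 0 0 0 -.006;34 145 5 0 0 -.009;40 170 10 0 0 -.009;44 187 15 0 0 -.009;44 187 15 0 0 -.009'
python3 - <<'E'
from h import *
s=env.sense(); print(s['ee_pos'],s['eef_rot'])
p=shot('side','side2.png'); q=shot('top','top2.png')
b=cv2.resize(p['frame'][110:310,180:340,::-1],None,fx=2.5,fy=2.5,interpolation=3); c=cv2.resize(q['frame'][80:280,200:360,::-1],None,fx=2.5,fy=2.5,interpolation=3)
cv2.imwrite('pics/both2.png',np.hstack([b,c]))
# predicted holes if plate origin under tcp
E
```

```text
t: 4.6
ee_pos: [571.3, -326.2, 264.4]
eef_rot: [-179.7, -0.1, 62.3]
contact_force: [-0.3, 0.8, -2.6]
finger_gap: 37.2
finger_force: 71.1
[ 571.27190523 -326.23310089  264.38612317] [-1.79720439e+02 -7.41550187e-02  6.23185904e+01]
```

View pics/both2.png

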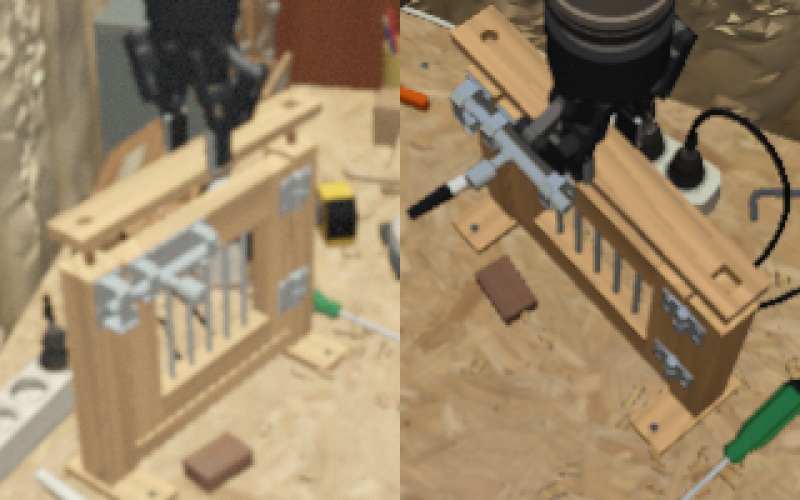

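The side view shows the plate holes at about (214.4,197.6) and (296.4,151.6), right above the pins. The top view has them at (235.6,94.8) and (329.6,190.4). Next I'll compute the offset from the pins.

Run:
```python
from h import *
from scipy.optimize import least_squares as LS
pt,ps=shot('top'),shot('side')
def fit(z,top,side,name):
    fz=z is None
    def pts(q):
        c,s=np.cos(q[2]),np.sin(q[2]); return np.array([[q[0]-y*s,q[1]+y*c,q[3] if fz else z] for y in(128,-128)])
    def f(q): return np.r_[(proj(pt,pts(q))-top).ravel(),(proj(ps,pts(q))-side).ravel()]
    r=LS(f,[571,-327,-.485]+([270] if fz else [])); print(name,r.x.round(3),np.degrees(r.x[2]),f(r.x).round(1)); return r.x
P=(np.array([[238.8,103.4],[330,197]]),np.array([[216,209.3],[296.3,163]]))
H=(np.array([[235.6,94.8],[329.6,190.4]]),np.array([[214.4,197.6],[296.4,151.6]]))
a=fit(243,*P,'pins'); fit(None,*P,'pins z'); b=fit(273,*H,'holes'); fit(None,*H,'holes z'); fit(271,*H,'holes271')
c,s=np.cos(a[2]),np.sin(a[2]); d=(b-a)[:2]
print('hole-pin in frame x,y',c*d[0]+s*d[1],-s*d[0]+c*d[1])
for n,p,X in(('t',pt,P[0]),('s',ps,P[1])):
  for Hh in zip(X): pass
# per-end on-plane differences
for n,p,i in(('top',pt,0),('side',ps,1)):
  D=onplane(p,H[i],273)-onplane(p,P[i],243); print(n,[(round(c*v[0]+s*v[1],1),round(-s*v[0]+c*v[1],1)) for v in D])
```

```text
pins [ 5.70683e+02 -3.27257e+02 -4.85000e-01] -27.76571650045745 [-0.9 -0.1 -0.1  0.7 -0.7 -0.4 -0.2 -1.8]
pins z [ 5.71418e+02 -3.27675e+02 -4.85000e-01  2.40715e+02] -27.789466492471586 [-0.4  0.3  0.1  0.9 -0.9  0.4 -0.5 -1. ]
holes [ 5.69315e+02 -3.23535e+02 -4.83000e-01] -27.695240239741256 [-1.2 -0.9  0.1  0.5 -0.2 -1.   0.2 -1.6]
holes z [ 5.70372e+02 -3.24063e+02 -4.84000e-01  2.69797e+02] -27.723928515902884 [-0.5 -0.2  0.4  0.8 -0.5  0.3 -0.3 -0.4]
holes271 [ 5.69975e+02 -3.23863e+02 -4.84000e-01] -27.713049325492904 [-0.7 -0.5  0.3  0.7 -0.4 -0.2 -0.1 -0.9]
hole-pin in frame x,y -2.9442748729594244 2.6560555898857126
top [(np.float64(-3.8), np.float64(1.1)), (np.float64(-3.3), np.float64(2.6))]
side [(np.float64(-3.7), np.float64(4.6)), (np.float64(-1.7), np.float64(2.5))]
```

```bash
python3 -m handwheel '-2 2 3 0 0 0;-3 2.7 8 0 0 0;-3 2.7 12 0 0 0;-3 2.7 12 0 0 0'
python3 - <<'E'
from h import *
p=shot('side','side3.png'); q=shot('top','top3.png')
def z(f,x,y,w=50,h=37): return cv2.resize(f[y-h:y+h,x-w:x+w,::-1],(400,296),interpolation=3)
cv2.imwrite('pics/both3.png',np.vstack([np.hstack([z(p['frame'],215,205),z(p['frame'],296,158)]),np.hstack([z(q['frame'],238,100),z(q['frame'],330,195)])]))
E
```

```text
t: 5.2
ee_pos: [570.6, -331.1, 255.3]
eef_rot: [-179.9, 0.0, 62.2]
contact_force: [-0.5, -0.5, -1.9]
finger_gap: 37.2
finger_force: 71.1
```

View pics/both3.png

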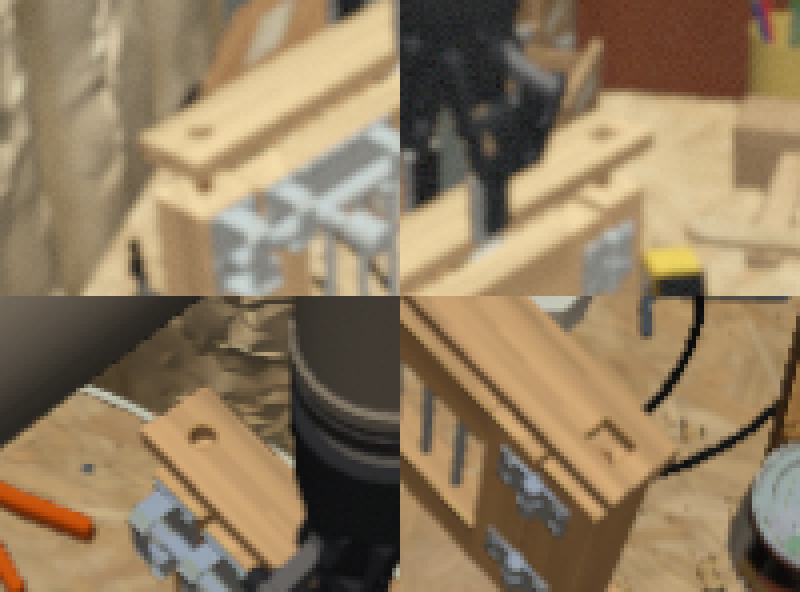

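Holes now at side (215.25,200.75) and (296.5,153.75), and top (238.75,97.5) and (332.75,194).

Run:
```python
from h import *
from scipy.optimize import least_squares as LS
pt,ps=shot('top'),shot('side')
def fit(top,side,name):
    def pts(q):
        c,s=np.cos(q[2]),np.sin(q[2]); return np.array([[q[0]-y*s,q[1]+y*c,q[3]] for y in(128,-128)])
    def f(q): return np.r_[(proj(pt,pts(q))-top).ravel(),(proj(ps,pts(q))-side).ravel()]
    r=LS(f,[571,-327,-.485,260]); print(name,r.x.round(3),np.degrees(r.x[2]),f(r.x).round(1)); return r.x
P=(np.array([[238.8,103.4],[330,197]]),np.array([[216,209.3],[296.3,163]]))
H=(np.array([[238.75,97.5],[332.75,194]]),np.array([[215.25,200.75],[296.5,153.75]]))
a=fit(*P,'pins'); b=fit(*H,'holes')
c,s=np.cos(a[2]),np.sin(a[2]); d=(b-a)[:2]
print('hole-pin in frame x,y',c*d[0]+s*d[1],-s*d[0]+c*d[1])
for n,p,i in(('top',pt,0),('side',ps,1)):
  D=onplane(p,H[i],b[3])-onplane(p,P[i],240.7); print(n,[(round(float(c*v[0]+s*v[1]),1),round(float(-s*v[0]+c*v[1]),1)) for v in D])
```

```text
pins [ 5.71418e+02 -3.27675e+02 -4.85000e-01  2.40715e+02] -27.78946649744189 [-0.4  0.3  0.1  0.9 -0.9  0.4 -0.5 -1. ]
holes [ 5.71147e+02 -3.29869e+02 -4.85000e-01  2.60617e+02] -27.78100545009769 [-0.2  0.6 -0.1  0.2 -0.5 -0.4 -0.3 -0. ]
hole-pin in frame x,y 0.7824515350242107 -2.0673880101894464
top [(0.8, -1.3), (0.0, -3.4)]
side [(-0.7, 0.5), (4.0, -5.6)]
```

```bash
python3 -m handwheel '1.3 -.5 1 0 0 0;1.3 -.5 3 0 0 0;1.3 -.5 5 0 0 0;1.3 -.5 7 0 0 0;1.3 -.5 8 0 0 0;1.3 -.5 8 0 0 0'; python3 -m handwheel '0 0 1 0 0 0;0 0 2 0 0 0;0 0 3 0 0 0;0 0 3 0 0 0'
```

```text
t: 6.0
ee_pos: [571.4, -329.7, 248.0]
eef_rot: [-180.0, 0.0, 62.2]
contact_force: [0.0, 0.7, -1.4]
finger_gap: 37.9
finger_force: 71.1
t: 6.4
ee_pos: [571.5, -329.6, 245.1]
eef_rot: [-180.0, -0.0, 62.2]
contact_force: [0.3, 0.7, -2.4]
finger_gap: 37.7
finger_force: 71.1
```

```bash
python3 -m handwheel '0 0 1 0 0 0;0 0 2 0 0 0;0 0 3 0 0 0;0 0 4 0 0 0;0 0 4 0 0 0'; python3 -m handwheel '0 0 1 0 0 0;0 0 2 0 0 0;0 0 3 0 0 0;0 0 3 0 0 0'
```

```text
t: 6.9
ee_pos: [571.5, -329.7, 241.1]
eef_rot: [-180.0, 0.0, 62.2]
contact_force: [-0.6, -0.0, -2.0]
finger_gap: 37.3
finger_force: 71.1
t: 7.3
ee_pos: [571.5, -329.7, 238.1]
eef_rot: [-180.0, 0.0, 62.2]
contact_force: [0.9, -0.3, -1.9]
finger_gap: 37.3
finger_force: 71.1
```

```bash
python3 -m handwheel '0 0 1 0 0 0;0 0 2 0 0 0;0 0 2 0 0 0'; python3 -m handwheel '0 0 1 0 0 0;0 0 2 0 0 0;0 0 2 0 0 0'
```

```text
t: 7.6
ee_pos: [571.5, -329.7, 236.0]
eef_rot: [-180.0, 0.0, 62.2]
contact_force: [-0.1, -0.4, -1.6]
finger_gap: 37.2
finger_force: 71.1
t: 7.9
ee_pos: [571.6, -329.7, 235.0]
eef_rot: [180.0, 0.0, 62.2]
contact_force: [-1.3, 0.1, 0.9]
finger_gap: 37.7
finger_force: 71.4
```

Run:
```python
from h import *
p=shot('side','side4.png'); q=shot('top','top4.png')
def z(f,x,y,w=50,h=37): return cv2.resize(f[y-h:y+h,x-w:x+w,::-1],(400,296),interpolation=3)
cv2.imwrite('pics/both4.png',np.vstack([np.hstack([z(p['frame'],215,205),z(p['frame'],296,158)]),np.hstack([z(q['frame'],238,100),z(q['frame'],330,195)])]))
```

```text
(no output)
```

View pics/both4.png

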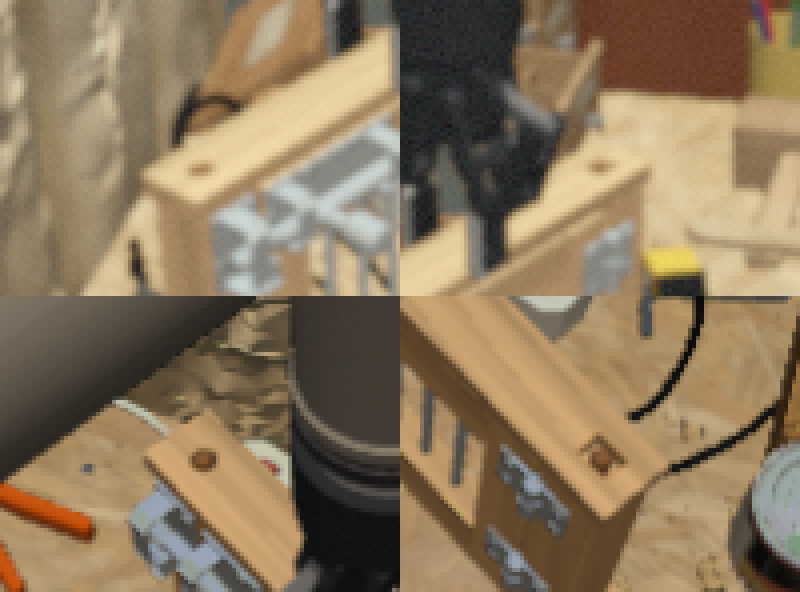

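Both pins show through the holes and the plate lies on the posts. I'll press lightly, release and rise.

```bash
python3 -m handwheel '0 0 1 0 0 0;0 0 1 0 0 0'; python3 -m handwheel '0 0 0 0 0 0;0 0 0 0 0 0;0 0 0 0 0 0;0 0 0 0 0 0' 55 40; python3 -m handwheel '0 0 -5 0 0 0;0 0 -20 0 0 0;0 0 -45 0 0 0;0 0 -80 0 0 0;0 0 -110 0 0 0'
python3 - <<'E'
from h import *
q=np.array([571.7,-328.6,np.radians(-27.8)]); np.savez('fit.npz',fr=q)
x,y=F(-60,80); print('knob',x,y); go([x,y,300],-27.8)
E
```

```text
t: 8.2
ee_pos: [571.7, -329.8, 235.0]
eef_rot: [179.9, 0.0, 62.2]
contact_force: [-2.7, 1.1, 5.1]
finger_gap: 37.4
finger_force: 71.9
t: 8.6
ee_pos: [571.6, -329.7, 232.8]
eef_rot: [-180.0, -0.0, 62.2]
contact_force: [0.5, -0.1, -0.1]
finger_gap: 55.0
finger_force: 0.0
t: 9.1
ee_pos: [571.6, -329.7, 345.3]
eef_rot: [179.9, -0.0, 62.2]
contact_force: [0.6, -0.2, 0.8]
finger_gap: 55.1
finger_force: 0.0
knob 555.9360727142863 -229.85032356239984
shift [ 81.  -60.5  45.2] turn [ 1.000e-03 -1.000e-03  1.571e+00] min rows 10.478839005919793
```

```bash
python3 -m handwheel '10 -7 0 0 0 .13;20 -15 0 0 0 .26;30 -22 0 0 0 .39;40 -30 0 0 0 .52;50 -37 0 0 0 .65;60 -45 0 0 0 .78;70 -52 0 0 0 .91;81 -60 0 0 0 1.04' 45; python3 -m handwheel '0 0 10 0 0 .13;0 0 20 0 0 .26;0 0 30 0 0 .39;0 0 40 0 0 .53;0 0 45 0 0 .53'
python3 - <<'E'
from h import *
s=env.sense(); print(s['ee_pos'],s['eef_rot'],s['joint_positions'])
p=shot('side','side5.png'); q=shot('top','top5.png')
for n,a in(('side',p),('top',q)):
    print(n,[(np.round(r['bbox']).tolist(),round(r['confidence'],2)) for r in env.find_in('knob',a)])
    for z in(202,): print(proj(a,[*F(-60,80),z]),proj(a,[*F(-71,80),z]),proj(a,[*F(-49,80),z]))
def z(f,x,y,w=50,h=37): return cv2.resize(f[y-h:y+h,x-w:x+w,::-1],(400,296),interpolation=3)
k1=proj(p,[*F(-60,80),202])[0].astype(int);k2=proj(q,[*F(-60,80),202])[0].astype(int); print(k1,k2)
cv2.imwrite('pics/both5.png',np.hstack([z(p['frame'],*k1),z(q['frame'],*k2)]))
E
```

```text
t: 9.9
ee_pos: [556.2, -229.7, 343.7]
eef_rot: [180.0, -0.0, 2.3]
contact_force: [0.2, -0.4, 0.2]
finger_gap: 44.8
finger_force: 0.0
t: 10.4
ee_pos: [556.0, -229.9, 297.7]
eef_rot: [180.0, 0.1, -27.7]
contact_force: [0.2, 0.1, 0.0]
finger_gap: 45.3
finger_force: 0.0
[ 556.01491469 -229.87092085  297.68952917] [ 1.79978611e+02  5.26307329e-02 -2.77146253e+01] [ 23.83177444  23.07221173  -4.60582033  70.06820205   1.81959516
  86.98300017 -98.21919396]
side [([221.0, 208.0, 263.0, 235.0], 0.82)]
[[255.47983337 225.878228  ]] [[259.68331001 227.88394041]] [[251.32935497 223.89712534]]
top [([224.0, 120.0, 268.0, 169.0], 0.59)]
[[231.76148371 148.31917036]] [[227.28972449 151.61166779]] [[236.20669386 145.04726806]]
[255 225] [231 148]
```

View pics/both5.png

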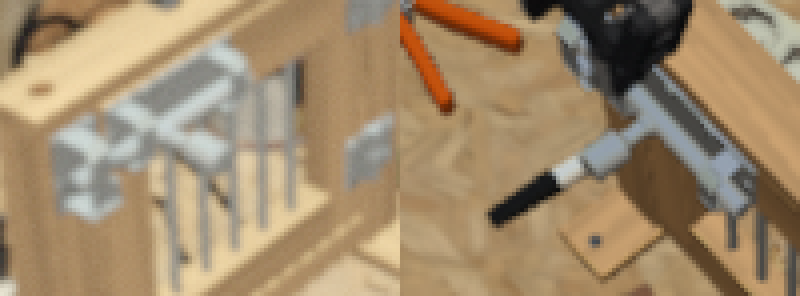

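Knob grip shows at side about (257,225.5) and top about (232.2,149.7), within about 2 mm of the prediction. Descending on it.

```bash
python3 -m handwheel '-2 .5 30 0 0 0;-2 .5 60 0 0 0;-2 .5 85 0 0 0;-2 .5 100 0 0 0;-2 .5 110 0 0 0;-2 .5 115 0 0 0;-2 .5 115 0 0 0'; python3 -m handwheel '0 0 0 0 0 0;0 0 0 0 0 0;0 0 0 0 0 0' 14 20;  python3 -m handwheel '0 0 0 0 0 0;0 0 0 0 0 0' - 60
```

```text
t: 11.3
ee_pos: [554.4, -229.6, 183.4]
eef_rot: [-180.0, -0.0, -27.7]
contact_force: [-0.5, 0.1, -0.0]
finger_gap: 44.7
finger_force: 0.0
t: 11.6
ee_pos: [555.0, -230.0, 184.6]
eef_rot: [-180.0, -0.1, -27.7]
contact_force: [0.2, -0.9, 1.9]
finger_gap: 17.0
finger_force: 20.6
t: 11.8
ee_pos: [555.0, -230.0, 184.6]
eef_rot: [-180.0, -0.1, -27.7]
contact_force: [0.4, 0.4, 5.8]
finger_gap: 16.3
finger_force: 58.4
```

```bash
python3 -m handwheel '0 0 -3 0 0 0;0 0 -6 0 0 0;0 0 -9 0 0 0;0 0 -9 0 0 0'
python3 - <<'E'
from h import *
p=shot('side','side6.png'); q=shot('top','top6.png')
def z(f,x,y,w=50,h=37): return cv2.resize(f[y-h:y+h,x-w:x+w,::-1],(400,296),interpolation=3)
cv2.imwrite('pics/both6.png',np.hstack([z(p['frame'],250,225),z(q['frame'],235,145)]))
E
```

```text
t: 12.2
ee_pos: [554.6, -229.9, 192.5]
eef_rot: [180.0, -0.1, -27.8]
contact_force: [2.5, -1.2, -1.4]
finger_gap: 16.4
finger_force: 58.5
```

View pics/both6.png

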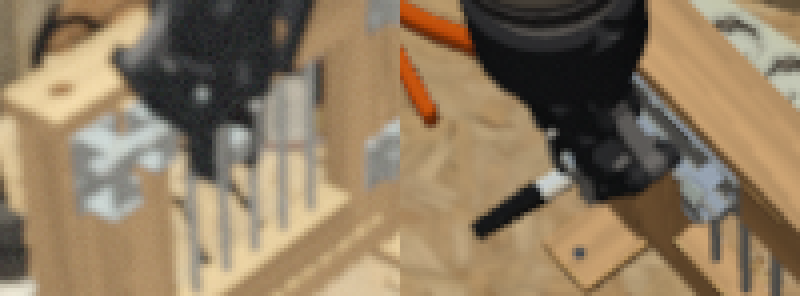

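The knob is gripped, with the bolt lifted and forces small. Drawing it gently.

```bash
python3 -m handwheel '0 2 0 0 0 0;0 4 0 0 0 0;0 6 0 0 0 0;0 9 0 0 0 0;0 12 0 0 0 0'; python3 -m handwheel '0 3 0 0 0 0;0 6 0 0 0 0;0 9 0 0 0 0;0 13 0 0 0 0;0 17 0 0 0 0'
```

```text
t: 12.8
ee_pos: [548.6, -240.1, 192.2]
eef_rot: [-180.0, 0.0, -27.7]
contact_force: [2.9, -0.1, -1.7]
finger_gap: 16.3
finger_force: 58.5
t: 13.3
ee_pos: [540.6, -255.5, 192.3]
eef_rot: [-180.0, -0.0, -27.7]
contact_force: [3.8, 0.2, -1.9]
finger_gap: 15.9
finger_force: 58.5
```

```bash
python3 -m handwheel '0 3 0 0 0 0;0 6 0 0 0 0;0 9 0 0 0 0;0 12 0 0 0 0;0 12 0 0 0 0'; python3 -m handwheel '0 1 0 0 0 0;0 2 0 0 0 0;0 3 0 0 0 0;0 3 0 0 0 0'
```

```text
t: 13.8
ee_pos: [534.8, -266.9, 192.3]
eef_rot: [179.9, -0.0, -27.8]
contact_force: [4.3, -1.0, -1.5]
finger_gap: 16.1
finger_force: 58.5
t: 14.2
ee_pos: [534.1, -267.7, 192.3]
eef_rot: [-179.9, 0.0, -27.7]
contact_force: [5.0, 1.8, -1.1]
finger_gap: 16.3
finger_force: 58.6
```

```bash
python3 -m handwheel '0 1 0 0 0 0;0 2 0 0 0 0;0 2 0 0 0 0;0 2 0 0 0 0'
python3 - <<'E'
from h import *
# knob relative to TCP: swing about hinge from the measured pose
s=env.sense(); P=np.array(s['ee_pos'][:2]); hx=np.array(F(-21,-110)); f=np.load('fit.npz')['fr'][2]
r=P-hx; c,sn=np.cos(f),np.sin(f); print('rel in frame',c*r[0]+sn*r[1],-sn*r[0]+c*r[1],s['ee_pos'],s['eef_rot'])
R0=R.from_euler('xyz',s['eef_rot'],degrees=True)
for a in range(0,31,3):
    t=np.radians(a); Q=R.from_euler('z',t)
    d=Q.apply([*r,0])-[*r,0]; print(a,R0.inv().apply(d).round(1),(R0.inv()*Q*R0).as_rotvec().round(3))
E
```

```text
t: 14.6
ee_pos: [533.8, -267.6, 192.2]
eef_rot: [-179.8, 0.0, -27.6]
contact_force: [5.4, 3.6, -1.3]
finger_gap: 15.9
finger_force: 58.6
rel in frame -40.97219479297193 146.25476979703024 [ 533.78931578 -267.62671665  192.24067287] [-1.79805098e+02  4.44302405e-02 -2.75935353e+01]
0 [0. 0. 0.] [0. 0. 0.]
3 [-7.6  2.3 -0. ] [-0.    -0.    -0.052]
6 [-15.1   5.   -0. ] [-0.    -0.    -0.105]
9 [-22.4   8.1  -0. ] [-0.    -0.001 -0.157]
12 [-29.6  11.6  -0. ] [-0.    -0.001 -0.209]
15 [-36.5  15.5  -0. ] [-0.    -0.001 -0.262]
18 [-43.3  19.7  -0. ] [-0.    -0.001 -0.314]
21 [-49.8  24.2  -0. ] [-0.    -0.001 -0.367]
24 [-56.1  29.1  -0.1] [-0.    -0.001 -0.419]
27 [-62.1  34.3  -0.1] [-0.    -0.002 -0.471]
30 [-67.8  39.8  -0.1] [-0.    -0.002 -0.524]
```

```bash
python3 -m handwheel '-2.5 .7 0 0 0 -.017;-5 1.5 0 0 0 -.035;-7.6 2.3 0 0 0 -.052;-15.1 5 0 0 0 -.105;-15.1 5 0 0 0 -.105' - 80
python3 - <<'E'
from h import *
s=env.sense(); P=np.array(s['ee_pos'][:2]); hx=np.array(F(-21,-110)); f=np.load('fit.npz')['fr'][2]
r=P-hx; print(np.linalg.norm(r),np.degrees(np.arctan2(r[1],r[0])-np.arctan2(146.25,-40.97)-f))
R0=R.from_euler('xyz',s['eef_rot'],degrees=True)
for a in(5,10,15,20):
    Q=R.from_euler('z',np.radians(a)); print(a,R0.inv().apply(Q.apply([*r,0])-[*r,0]).round(1),(R0.inv()*Q*R0).as_rotvec().round(3))
E
```

```text
t: 15.1
ee_pos: [517.4, -265.0, 192.2]
eef_rot: [-179.8, 0.0, -21.5]
contact_force: [4.5, 3.5, -0.7]
finger_gap: 15.4
finger_force: 75.9
151.92344088360883 6.24667919963706
5 [-12.6   4.1  -0. ] [-0.    -0.    -0.087]
10 [-24.8   9.3  -0. ] [-0.    -0.001 -0.175]
15 [-36.5  15.6  -0. ] [-0.    -0.001 -0.262]
20 [-47.6  22.8  -0. ] [-0.    -0.001 -0.349]
```

```bash
python3 -m handwheel '-6.4 2 0 0 0 -.044;-12.6 4.1 0 0 0 -.087;-18.7 6.6 0 0 0 -.131;-24.8 9.3 0 0 0 -.175;-30.7 12.3 0 0 0 -.218;-36.5 15.6 0 0 0 -.262;-42.1 19 0 0 0 -.305;-46.6 22.1 0 0 0 -.34'; python3 -m handwheel '0 0 0 0 0 0;0 0 0 0 0 0;0 0 0 0 0 0'
python3 - <<'E'
from h import *
s=env.sense(); P=np.array(s['ee_pos'][:2]); hx=np.array(F(-21,-110)); f=np.load('fit.npz')['fr'][2]
r=P-hx; print(np.linalg.norm(r),np.degrees(np.arctan2(r[1],r[0])-np.arctan2(146.25,-40.97)-f),s['eef_rot'])
p=shot('side','side7.png'); q=shot('top','top7.png')
cv2.imwrite('pics/both7.png',cv2.resize(np.hstack([p['frame'][120:345,180:390,::-1],q['frame'][80:305,180:390,::-1]]),None,fx=1.9,fy=1.9,interpolation=3))
E
```

```text
t: 15.9
ee_pos: [466.8, -268.2, 192.3]
eef_rot: [-179.8, -0.1, -2.0]
contact_force: [5.1, 4.2, -1.6]
finger_gap: 15.6
finger_force: 76.0
t: 16.2
ee_pos: [466.8, -268.2, 192.3]
eef_rot: [-179.8, -0.1, -2.1]
contact_force: [5.3, 4.4, -0.7]
finger_gap: 15.4
finger_force: 76.0
152.0128027092747 25.48261554239859 [-1.79792783e+02 -6.53051697e-02 -2.10945253e+00]
```

View pics/both7.png

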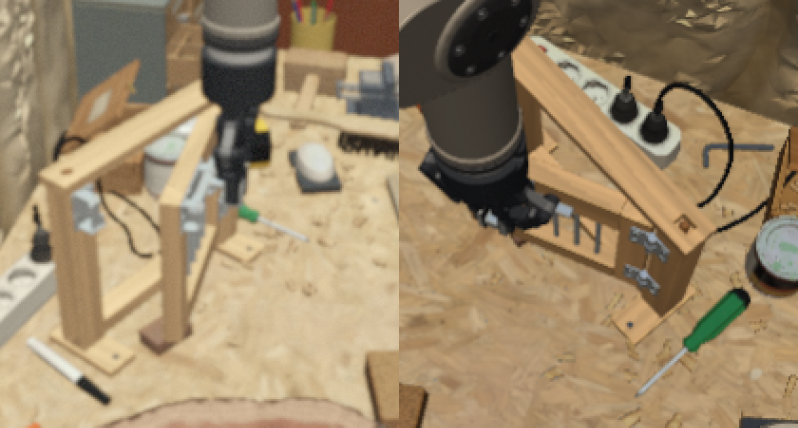

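The gate stands about 25° ajar with the knob gripped, the plate is seated on both pins, and the bystanders are untouched. Handing in.

```bash
python3 -c "
from cell import env
print(env.job_done())"
```

```text
the job is handed in; nothing more can be done
None
```

The job is handed in: head plate seated flush on both pins and released, bolt lifted over the lip and drawn to its stop, gate held at about 25° by the gripped knob, the loose tools and offcut apparently undisturbed in the last pictures, and about 16 s used of the 48 s; the hand-in returned no verdict.

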